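Unbolt and open the cold sample chest

ROBOT

A 6-joint arm with a two-finger parallel gripper is mounted at the origin on the work surface. World frame = base frame: x ahead of the robot, y to its left, z up, the work surface at z = 0. Lengths are in m, angles in degrees, forces in N, time in s.
With the tool pointing down it reaches from about 0.375 to 0.975 m from the base axis. Payload 3.8 kg.
Tool frame: the origin (TCP) lies at the very end of the fingers, on their centre line; the grasp point (between the pads) lies robot.pinch_z behind it (robot.pinch_z is the distance from the TCP to the grasp point, in m); z points along the fingers, y is the direction in which the jaws open and shut (so a half turn about z gives the same grasp; the last joint's range is limited). The gripper opens to 85 mm and grips with 20 to 120 N. Pads are 22 mm wide; open, the fingers measure 114 mm over their backs; the gripper's body (76 mm by 85 mm) begins 54 mm behind the grasp point. The pads swing forward as they close: fully open they stand 13 mm farther back than shut.
Start: joints at [-68.921, 15.12, 91.902, -0, 72.978, -2.114], TCP at [0.266, -0.62, 0.231] pointing down, gripper open.
Joint ranges: [-150.88, 150.88], [-54.13, 125.18], [17.81, 147.31], [-75.09, 255.09], [0, 152.58], [-146.25, 146.25]. Speed limits (degrees/s): [147.25, 147.25, 180, 180, 180, 180].

INTERFACE

Orientations are given as a 3x3 rotation matrix whose columns are the frame's x, y, z axes.
In Python, from station import robot gives the robot as it stands. The module is installed in compiled form; this text tells all that it offers.
- The arm moves only by the tool servo_tool, never from a script. Its argument "rows" is a list of rows, each a list of 7 numbers: the turn, a rotation vector about the world's x, y, z in rad, then the shift along the world's x, y, z in cm, then the closure, from 0 (fully open) to 1 (shut). A call has exactly 5 rows; each row shifts and turns the commanded pose from where the row before left it; what a row does not reach is not made up. A row lasts 1/8 s, in which the tool goes at most 62.5 mm and 10.7 degrees, less where a joint would pass 70% of its speed; a pose out of reach is approached as far as the arm can. A call is refused whole if a number of a shift passes 6.25 or a number of a turn 0.188, either way. A call with a gripper value outside its range is refused whole. The fingers move at their own pace and stop on an object; the grip force is fixed at half the most. Time passes only in rows, so rows that do not move let the fingers close, or fill a call up. It gives the time, the measured TCP pose, the force and the opening at its end, in the units of the state.
- robot.state(): the state, without advancing time (a new reading comes with each control period).
- robot.camera(name): name is "scene" or "side" or "wrist"; returns a dict with "pixels" (480x640x3 uint8, red, green, blue), "mtx" (3x3 intrinsics, pixels), "xyz" and "orientation" of the camera in the world. Camera axes: x right, y down, z forward; pixel columns grow to the right and rows downward; lengths in m; the calibration is good to about 2 mm. The wrist camera is an equidistant fisheye: a pixel r from the principal point sees the ray r / f radians off the axis. A picture is of the moment at which its call begins. There is no depth.
- robot.job_done(): hands the job in, once; it reports no verdict.
The state is a dict: "t": time; "q": joint angles; "qvel": joint speeds; "tau": joint torques, N m; "tool_pos": TCP position; "orientation": TCP orientation; "wrist_force": force on the tool from outside, world axes, zero at the start; "wrist_torque": the same for the moment, N m; "grip_width": opening from 0.0 (shut) to 1.0 (fully open).
Only numpy, scipy, OpenCV 4.12 (cv2) and the standard library are available. Lean on these libraries where they do the work, as an engineer would, in place of code of your own. Each camera call takes 0.05 s, during which the arm holds its last target.

TASK

Open the insulated sample chest on the bench: turn the handle of its tower bolt up out of the notch it lies in, draw the bolt right back out of the keeper and lay the handle down in the other notch so that the bolt is parked. Only then lift the lid by its bar until it stands upright, and leave it standing open with the bolt still parked. Do not disturb the things standing on the bench around the chest.

Things in the scene. Friction and masses are not known exactly. Their poses are not given: they have to be found in the camera images.
- chest: Grey insulated chest, stainless rim, 260 (x) by 320 (y) by 125 mm high, fixed. Origin: centre of its underside; x from its front (dial, robot's side) to its rear (lid hinges), y to its left, z up. Blue-grey lid flush with the rim: x -88 to +88, y -118 to +118 mm, top 125 mm above the bench, 24 mm thick, hinged on the line x +90 mm at its top face's height.
- bolt_axis (a point): A point on the rod's axis of the tower bolt, whose aluminium housing is on the lid's right half. It is at chest x -20, y 0, 141 mm above the bench, 16 above the lid; axes as the chest's while the lid is shut. Housing: y -116 to -30 mm, 26 mm wide, top 13 mm above the rod's axis. A 14 mm wide slot along its top guides the handle's stem; at each end of the slot a notch opens to +x (hinge side).
- bolt (a joint): Slide of the round rod (12 mm thick), m: 0 fully shot to -y into the keeper, growing as it is drawn to the chest's +y, end stop 0.040; clear of the keeper from 0.018. Stiff (about 1.5 N), stays where left. Slides only with the handle up in the slot; the handle can lie down only below 0.004 (shot notch) and above 0.036 (parking notch).
- bolt_handle (a joint): Turn of the handle about the rod, rad: 0 square to the lid (straight up while the lid is shut), growing as it leans to the chest's +x. 0.9 is lying in a notch (end stop; the start is near it); -0.2 is the stop leaning the other way. Between the notches the slot lets it lean only from -0.2 to about +0.2. Stiff (about 1 N at the knob), stays where left.
- knob (a point): Centre of the black ball knob, 18 mm diameter, at the end of the bolt's handle, 40 mm from the rod's axis; stem 8 mm thick. Lid shut: chest y = -92 mm plus the bolt's slide; lying in a notch it is at chest x +11 mm, 166 mm above the bench, upright at x -20 mm, 181 mm above the bench. z points out along the stem, y along the rod.
- keeper_bore (a point): Centre of the bore of the keeper, a small aluminium strap on the chest's right rim (30 mm in x, 16 in y, 29 high): chest x -20, y -140 mm, 141 mm above the bench. It holds the lid down while the rod is in it.
- lid (a joint): Angle of the lid, rad: 0 shut, growing as its front edge is lifted, 1.57 upright, end stop 1.7. Stiff friction hinges: lifting takes about 8 to 10 N at the bar; it stays at any angle where it is left. Cannot be opened while the rod is in the keeper.
- lid_bar (a point): Centre of the lid's steel lifting bar: round, 12 mm thick, 100 mm long along the chest's y, on two 12 mm posts at its ends, its axis 38 mm above the lid's top face (32 mm free beneath), 158 mm in front of the hinge line. Lid shut: chest x -68, y +40 mm, 163 mm above the bench. Moves and turns with the lid.
- tube_rack: Bystander: green tube rack with blue-capped white tubes, 90 by 110 mm, 122 mm high. Origin at the centre of its underside.
- tip_box: Bystander: blue pipette-tip box with a grey lid, 84 by 119 mm, 90 mm high. Origin at the centre of its underside.
- reagent_bottle: Bystander: amber glass bottle with a black cap, 76 mm diameter, 150 mm high. Origin at the centre of its underside.
- beaker: Bystander: empty glass beaker, 70 mm diameter, 90 mm high. Origin at the centre of its underside.

How it is judged (in metres and radians):
On the way, in this order (a step that is already met when the one before it is completed fails the run):
1. the bolt is drawn right back and its handle lies in the parking notch, the lid still shut (value of joint bolt above 0.034 m and value of joint bolt_handle above 0.65 rad and value of joint lid below 0.1 rad), for 0.2 s.
2. the lid stands open (value of joint lid above 1.3 rad), for 0.2 s.
At the end, for the whole second after the job is handed in: The lid stands open at 1.3 rad or more and at rest, with the bolt still drawn back by more than 34 mm and its handle lying in the parking notch (beyond 0.65 rad) (value of joint lid above 1.3 rad and value of joint bolt above 0.034 m and value of joint bolt_handle above 0.65 rad and velocity of joint lid between -0.05 and 0.05 rad/s); the robot touches nothing.
It fails at once if a bystander is pushed more than 40 mm away or tipped over (distance of any of tube_rack, tip_box, reagent_bottle, beaker from where it was at the start of the episode above 0.04 m or angle between any of tube_rack, tip_box, reagent_bottle, beaker's own z axis and vertical above 0.5 rad).
It also fails if it takes over 64 s, if anything falls off the work surface, if the arm or the gripper's body presses on something with over 40 N, if the wrist force passes 120 N, or if a joint passes its speed limit or range.

## Working session

There is one attempt and no reset: what is moved stays moved. The work goes in short steps, Python scripts to look and compute and a tool call to move; the robot and the scene stay as the last step left them, time stands still between calls to the robot, and variables do not carry over. Pictures are saved under pics/ and viewed, and the job is handed in when it is done.

Besides the shell and the picture viewer there is one more tool, called after "Emit:" as a command line: name --pt "numbers of a row" for each row, then --argument value for the rest. servo_tool: Moves the arm, as the interface text tells. Its arguments: {"type":"object","properties":{"rows":{"type":"array","items":{"type":"array","items":{"type":"number"}}}},"required":["rows"]}

```bash
mkdir -p pics
python3 - <<'E'
from station import robot
import cv2,numpy as np
print(robot.state(), robot.pinch_z)
for n in ["scene","side","wrist"]:
    c=robot.camera(n); cv2.imwrite(f"pics/{n}0.png",c["pixels"][:,:,::-1]); print(n,c["mtx"].tolist(),c["xyz"],np.array(c["orientation"]).tolist())
E
```

```text
{'t': 0.0, 'q': array([-6.89206516e+01,  1.51702936e+01,  9.19845557e+01, -7.30279731e-04,
        7.29776817e+01, -2.11278298e+00]), 'qvel': array([ 0.02679776,  0.06482598,  0.02810967,  0.05077777, -0.14041727,
       -0.09122224]), 'tau': array([-9.88131760e-04, -5.15113771e+01, -3.67317331e+01, -2.13405915e-04,
        1.29055709e-02, -1.08384708e-05]), 'tool_pos': array([ 0.2655611 , -0.61973679,  0.22991758]), 'orientation': array([[ 9.19187988e-01,  3.93818146e-01, -8.43302762e-04],
       [ 3.93819042e-01, -9.19185467e-01,  2.15393193e-03],
       [ 7.31058367e-05, -2.31197704e-03, -9.99997325e-01]]), 'wrist_force': array([-0.05053727, -0.15046273, -0.2265296 ]), 'wrist_torque': array([ 0.02346753, -0.06396506,  0.01854857]), 'grip_width': 1.002129540834379} 0.0187
scene [[523.9630999539216, 0.0, 316.98079986538835], [0.0, 523.9630999539216, 242.4555616257484], [0.0, 0.0, 1.0]] [1.06170649 0.46423695 0.88750898] [[-0.6380940212413198, 0.5822312895541305, -0.5038280912376919], [0.7697030876302913, 0.46550568110188756, -0.43687711974222654], [-0.019828690034345026, -0.6665667155851706, -0.7451816132497634]]
side [[514.2145255627375, 0.0, 306.8034993599581], [0.0, 514.2145255627375, 234.99109779385554], [0.0, 0.0, 1.0]] [ 0.17119938 -0.63716513  1.07111341] [[0.8584178278602967, -0.40571815393575505, 0.3138655960416382], [-0.5127393573704387, -0.6611049611746973, 0.5477577764975605], [-0.014737171199363712, -0.6311362847097012, -0.7755319502817893]]
wrist [[371.64829954431775, 0.0, 318.6507479119346], [0.0, 371.64829954431775, 238.70084617129518], [0.0, 0.0, 1.0]] [ 0.32924974 -0.59220241  0.37203358] [[0.39325038220614345, -0.8834373751109785, -0.25474014436626535], [-0.9194285460498669, -0.37854697033074813, -0.10655205282883484], [-0.0022990440076749797, 0.27611699605499707, -0.9611212820899426]]
```

View pics/scene0.png

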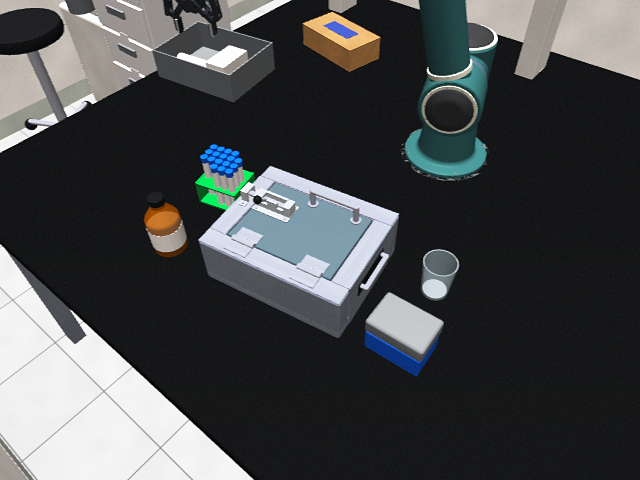

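View pics/side0.png

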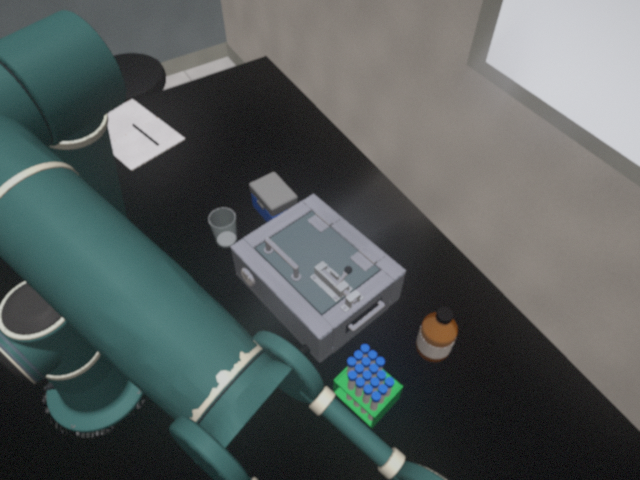

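View pics/wrist0.png

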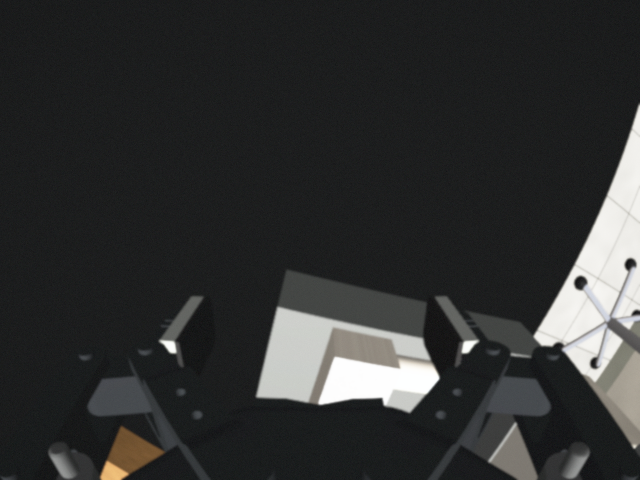

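The scene view shows the chest top with corners near (268,167), (398,214) and (340,292), the knob near (257,199) and the bar posts at (313,197) and (356,213). I'll enlarge crops from both views next.

Run:
```python
import cv2
a=cv2.imread("pics/scene0.png")[150:345,180:420]; cv2.imwrite("pics/sc_c.png",cv2.resize(a,(720,585),interpolation=cv2.INTER_CUBIC))
a=cv2.imread("pics/side0.png")[185:365,220:420]; cv2.imwrite("pics/si_c.png",cv2.resize(a,(600,540),interpolation=cv2.INTER_CUBIC))
```

```text
(no output)
```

View pics/sc_c.png

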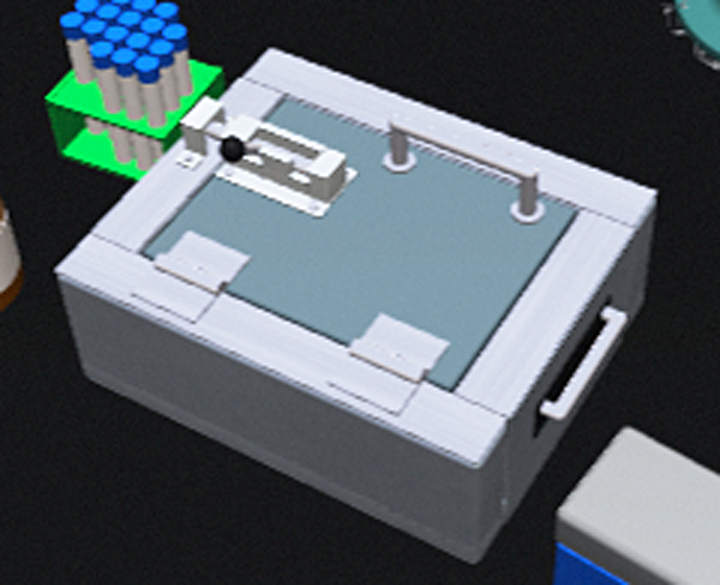

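View pics/si_c.png

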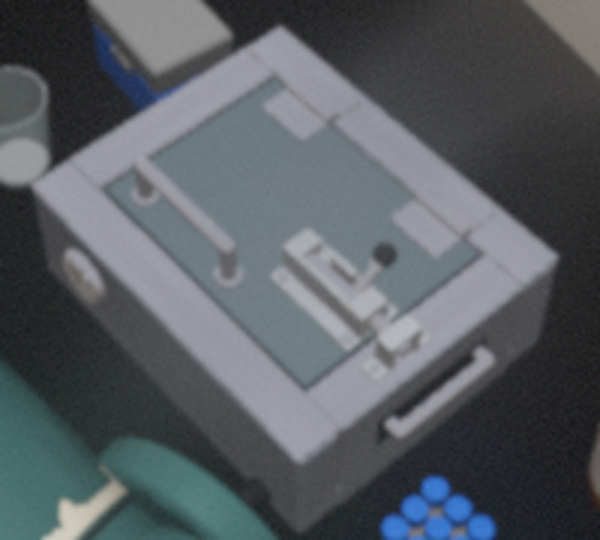

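```bash
cat > h.py <<'E'
import numpy as np,cv2
from scipy.optimize import least_squares
def ray(c,u,v):
    K=np.array(c["mtx"]);R=np.array(c["orientation"])
    d=R@np.array([(u-K[0,2])/K[0,0],(v-K[1,2])/K[1,1],1]);return np.array(c["xyz"]),d/np.linalg.norm(d)
def plane(c,u,v,z):
    o,d=ray(c,u,v);return o+d*(z-o[2])/d[2]
def proj(c,P):
    K=np.array(c["mtx"]);R=np.array(c["orientation"]);p=R.T@(np.array(P)-c["xyz"]);return K[0,0]*p[0]/p[2]+K[0,2],K[1,1]*p[1]/p[2]+K[1,2]
def tri(rs):
    A=0;b=0
    for o,d in rs:
        M=np.eye(3)-np.outer(d,d);A=A+M;b=b+M@o
    return np.linalg.solve(A,b)
def W(p,pose):
    x,y,th=pose;c,s=np.cos(th),np.sin(th);return np.array([x+c*p[0]-s*p[1],y+s*p[0]+c*p[1],p[2]])
E
python3 - <<'E'
from h import *
from station import robot
sc=robot.camera("scene");si=robot.camera("side")
M=np.array([[-.13,-.16],[-.13,.16],[.13,.16],[.13,-.16]])
a=np.array([[270,48],[656,190],[482,465],[57,270]])/3+[180,150]
b=np.array([[303,460],[33,185],[280,27],[557,258]])/3+[220,185]
for c,p in((sc,a),(si,b)):
    P=np.array([plane(c,*q,.125)for q in p]);print(P.round(4).tolist(),[np.linalg.norm(P[i]-P[(i+1)%4]).round(4) for i in range(4)])
def f(q):return np.concatenate([np.array(proj(c,W((*m,.125),q)))-p for c,pp in((sc,a),(si,b)) for m,p in zip(M,pp)])
r=least_squares(f,[.6,-.1,0]);print(r.x,np.degrees(r.x[2]),f(r.x).round(1));pose=r.x
k1=np.array([232,149])/3+[180,150];k2=np.array([384,256])/3+[220,185]
k=tri([ray(sc,*k1),ray(si,*k2)]);print("knob",k,"model",W((.011,-.092,.166),pose),proj(sc,k)-k1)
print("bar",W((-.068,.04,.163),pose),"ends img",[(proj(sc,W((-.068,y,.163),pose)),proj(si,W((-.068,y,.163),pose))) for y in(-.01,.09)])
np.save("pose.npy",pose)
# rack
hsv=cv2.cvtColor(sc["pixels"],cv2.COLOR_RGB2HSV)
for n,c in(("sc",sc),("si",si)):
    hsv=cv2.cvtColor(c["pixels"],cv2.COLOR_RGB2HSV)
    m=cv2.inRange(hsv,(105,180,120),(125,255,255))
    q,l,s,ce=cv2.connectedComponentsWithStats(m)
    for i in range(1,q):
        if s[i,4]>25:print(n,s[i],[plane(c,*ce[i],.122)])
E
```

```text
[[0.4344, -0.2129, 0.125], [0.3802, 0.0968, 0.125], [0.634, 0.1442, 0.125], [0.6866, -0.1688, 0.125]] [np.float64(0.3144), np.float64(0.2581), np.float64(0.3174), np.float64(0.256)]
[[0.4395, -0.2172, 0.125], [0.3851, 0.0935, 0.125], [0.637, 0.1375, 0.125], [0.6894, -0.1738, 0.125]] [np.float64(0.3154), np.float64(0.2556), np.float64(0.3156), np.float64(0.2536)]
[ 0.5355814  -0.03698585  0.17329503] 9.929074058453864 [-1.5 -0.6  0.7  0.2 -1.3  0.4 -2.9  0.6 -1.9  0.9 -2.9 -0.4 -1.4 -1.2
  0.2 -0.9]
knob [ 0.56135773 -0.12668713  0.16571949] model [ 0.56228011 -0.12571115  0.166     ] [-0.96879808  0.15839851]
bar [ 0.46170275 -0.00931014  0.163     ] ends img [((np.float64(311.7346000077743), np.float64(190.97877937377808)), (np.float64(294.5759248063279), np.float64(266.93208434689865))), ((np.float64(355.6442580029599), np.float64(207.45054217926085)), (np.float64(266.2263531368765), np.float64(239.91413857650375)))]
sc [200 144  42  34 483] [array([ 0.48666908, -0.31598989,  0.122     ])]
sc [365 331  72  45 902] [array([0.65297124, 0.27246489, 0.122     ])]
si [348 344  37  39 427] [array([ 0.48821011, -0.30727923,  0.122     ])]
si [364 372  21  22 124] [array([ 0.48000055, -0.34878726,  0.122     ])]
si [372 378  21  23 135] [array([ 0.48561709, -0.36729096,  0.122     ])]
```

Pose fit agrees with the triangulated knob: z is 0.166 as specified, and it matches the model within about 1.5 mm. The chest is at (0.5356, -0.0370) with a yaw of 9.93°. Next I go above the knob with the jaws along chest y.

Emit:
servo_tool --pt "0 0 -0.023 2.96 4.94 0.4 0.5" --pt "0 0 -0.023 2.96 4.94 0.4 0.5" --pt "0 0 -0.023 2.96 4.94 0.2 0.5" --pt "0 0 -0.023 2.96 4.94 0.2 0.5" --pt "0 0 -0.023 2.96 4.94 0 0.5"

```text
t: 0.88
tool_pos: [0.4146, -0.3719, 0.2436]
orientation: [[0.959, 0.285, 0.001], [0.285, -0.959, -0.0], [0.001, 0.001, -1.0]]
wrist_force: [0.0, -0.1, 0.1]
grip_width: 0.501
```

Emit:
servo_tool --pt "0 0 -0.023 2.96 4.94 0 0.5" --pt "0 0 -0.023 2.96 4.94 0 0.5" --pt "0 0 -0.023 2.96 4.94 0 0.5" --pt "0 0 -0.023 2.96 4.94 0 0.5" --pt "0 0 -0.024 2.96 4.94 0 0.5"

```text
t: 1.5
tool_pos: [0.5626, -0.1247, 0.2434]
orientation: [[0.985, 0.172, 0.001], [0.172, -0.985, -0.0], [0.0, 0.0, -1.0]]
wrist_force: [1.0, -0.8, 0.3]
grip_width: 0.502
```

Run:
```python
from h import *
from station import robot
s=robot.state();print(s)
c=robot.camera("wrist");cv2.imwrite("pics/w1.png",c["pixels"][:,:,::-1])
R=np.array(c["orientation"]);K=np.array(c["mtx"])
def fproj(P):
    p=R.T@(np.array(P)-c["xyz"]);t=np.arctan2(np.hypot(p[0],p[1]),p[2]);a=np.arctan2(p[1],p[0]);return K[0,2]+K[0,0]*t*np.cos(a),K[1,2]+K[1,1]*t*np.sin(a)
print("knob",fproj([.562,-.126,.166]))
```

```text
{'t': 1.5, 'q': array([-1.49726890e+01,  4.01558824e+00,  1.03463627e+02, -8.65197248e-03,
        7.24870286e+01,  6.51136072e+01]), 'qvel': array([ 45.30727558,  13.98294372, -14.78403323,  -0.12346601,
         0.51278502,  55.77908623]), 'tau': array([ -3.0803065 , -42.68661261, -35.08936644,   0.12129481,
         0.24075195,  -1.02009941]), 'tool_pos': array([ 0.56256971, -0.12472947,  0.24344404]), 'orientation': array([[ 9.85060233e-01,  1.72209330e-01,  5.31943167e-04],
       [ 1.72209500e-01, -9.85060304e-01, -2.91329107e-04],
       [ 4.73826508e-04,  3.78582386e-04, -9.99999816e-01]]), 'wrist_force': array([ 0.97365712, -0.75393269,  0.28118749]), 'wrist_torque': array([ 0.00140171, -0.01817617, -0.06978028]), 'grip_width': 0.5023433344324875}
knob (np.float64(321.3489272707494), np.float64(249.59009742710919))
```

View pics/w1.png

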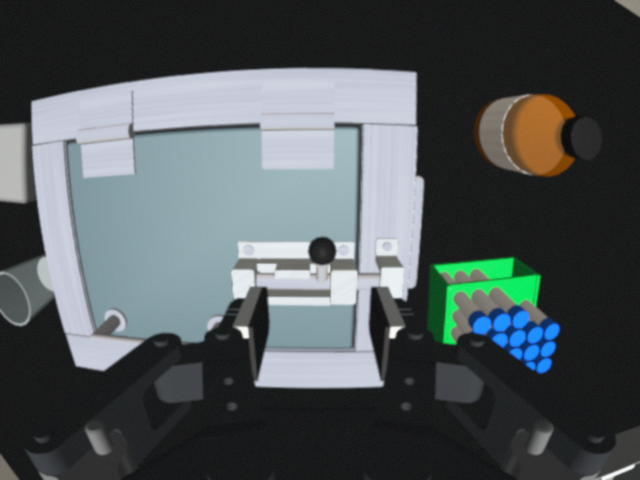

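The predicted knob pixel (321,250) coincides with the knob in the wrist view. Next: descend around it.

Emit:
servo_tool --pt "0 0 0 0 0 -3 0.6" --pt "0 0 0 0 0 -3 0.6" --pt "0 0 0 0 0 -2 0.6" --pt "0 0 0 0 0 -1.0 0.6" --pt "0 0 0 0 0 0 0.6"

```text
t: 2.17
tool_pos: [0.5615, -0.1266, 0.1528]
orientation: [[0.985, 0.173, -0.001], [0.173, -0.985, 0.0], [-0.001, -0.0, -1.0]]
wrist_force: [0.5, 0.6, -0.0]
grip_width: 0.402
```

Run:
```python
from h import *
from station import robot
for n in("wrist","scene"):
    c=robot.camera(n);p=c["pixels"][:,:,::-1]
    if n=="scene": p=cv2.resize(p[150:300,180:380],(800,600),interpolation=cv2.INTER_CUBIC)
    cv2.imwrite(f"pics/{n}2.png",p)
```

```text
(no output)
```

View pics/wrist2.png

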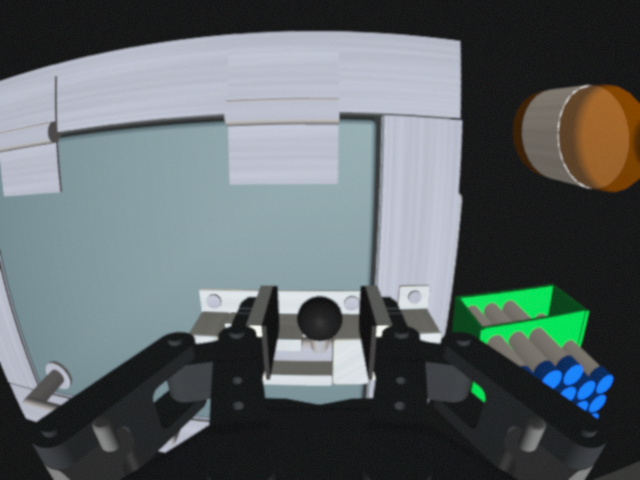

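View pics/scene2.png

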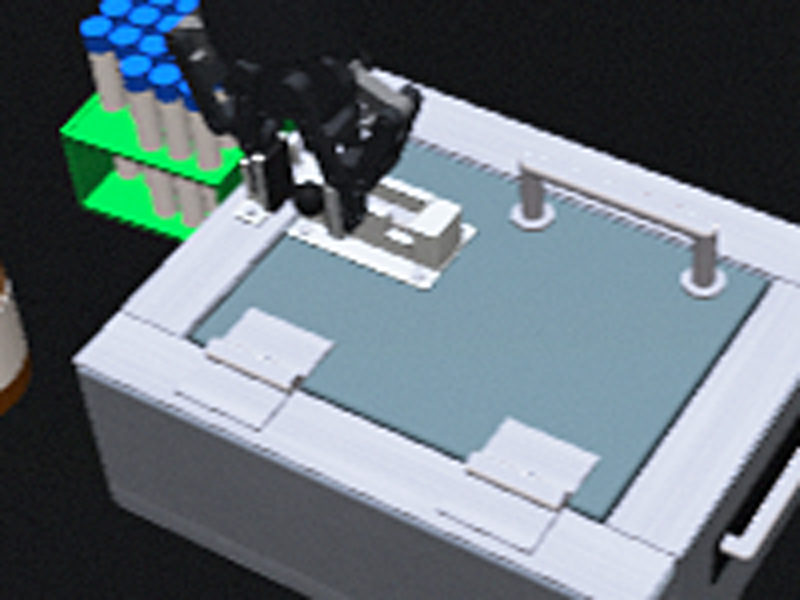

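The wrist view shows the knob centred between the pads at (320,318). Next I close on it.

Emit:
servo_tool --pt "0 0 0 0 0 0 0.75" --pt "0 0 0 0 0 0 0.9" --pt "0 0 0 0 0 0 1" --pt "0 0 0 0 0 0 1" --pt "0 0 0 0 0 0 1"

```text
t: 2.9
tool_pos: [0.563, -0.1266, 0.1542]
orientation: [[0.985, 0.173, 0.003], [0.173, -0.985, -0.001], [0.002, 0.001, -1.0]]
wrist_force: [2.8, 0.6, 4.3]
grip_width: 0.169
```

Opening reads 14 mm, less than the 18 mm knob, so the pads hold it above its middle. I'll open, go 4 mm lower and grip again.

Emit:
servo_tool --pt "0 0 0 0 0 0 0.6" --pt "0 0 0 0 0 -0.4 0.6" --pt "0 0 0 0 0 0 0.8" --pt "0 0 0 0 0 0 1" --pt "0 0 0 0 0 0 1"

```text
t: 3.52
tool_pos: [0.5605, -0.1263, 0.1482]
orientation: [[0.985, 0.173, -0.003], [0.173, -0.985, 0.001], [-0.003, -0.001, -1.0]]
wrist_force: [-2.6, -0.9, -3.1]
grip_width: 0.172
```

Emit:
servo_tool --pt "0 0 0 0 0 0 1" --pt "0 0 0 0 0 0 1" --pt "0 0 0 0 0 0 1" --pt "0 0 0 0 0 0 1" --pt "0 0 0 0 0 0 1"

```text
t: 4.15
tool_pos: [0.5605, -0.1263, 0.1483]
orientation: [[0.985, 0.173, -0.003], [0.173, -0.985, 0.0], [-0.003, -0.001, -1.0]]
wrist_force: [-5.0, -0.5, -6.2]
grip_width: 0.169
```

Run:
```python
from h import *
from station import robot
for n in("wrist",):
    c=robot.camera(n);p=c["pixels"][:,:,::-1]
    cv2.imwrite(f"pics/{n}3.png",cv2.resize(p[220:440,180:460],(800,600)))
```

```text
(no output)
```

View pics/wrist3.png

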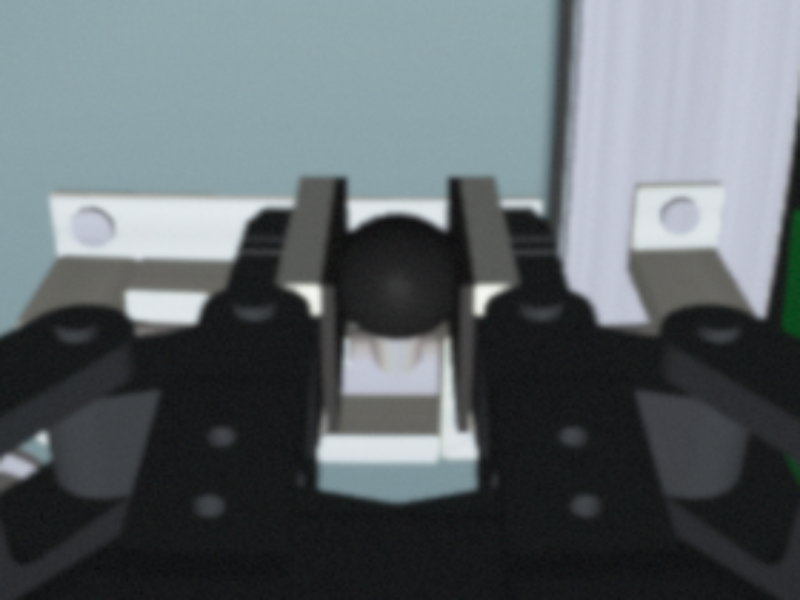

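Same width at both heights, so the ball was fully between the pads both times. I'll return to the higher grip for clearance over the housing.

Emit:
servo_tool --pt "0 0 0 0 0 0 0.6" --pt "0 0 0 0 0 0.4 0.6" --pt "0 0 0 0 0 0 0.8" --pt "0 0 0 0 0 0 1" --pt "0 0 0 0 0 0 1"

```text
t: 4.82
tool_pos: [0.564, -0.1266, 0.155]
orientation: [[0.985, 0.173, 0.005], [0.173, -0.985, -0.001], [0.005, 0.001, -1.0]]
wrist_force: [3.6, 1.3, 5.0]
grip_width: 0.168
```

Emit:
servo_tool --pt "0 0 0 -0.39 -0.07 0.44 1" --pt "0 0 0 -0.46 -0.08 0.37 1" --pt "0 0 0 -0.51 -0.09 0.3 1" --pt "0 0 0 -0.55 -0.1 0.22 1" --pt "0 0 0 -0.57 -0.1 0.13 1"

```text
t: 5.45
tool_pos: [0.5353, -0.1306, 0.1671]
orientation: [[0.985, 0.173, -0.003], [0.173, -0.985, 0.001], [-0.003, -0.001, -1.0]]
wrist_force: [-3.9, -0.1, -0.1]
grip_width: 0.059
```

Emit:
servo_tool --pt "0 0 0 -0.59 -0.1 0.05 1" --pt "0 0 0 0 0 0 1" --pt "0 0 0 0 0 0 1" --pt "0 0 0 0 0 0 1" --pt "0 0 0 0 0 0 1"

```text
t: 6.08
tool_pos: [0.5313, -0.1318, 0.1684]
orientation: [[0.985, 0.173, 0.0], [0.173, -0.985, 0.0], [0.0, -0.0, -1.0]]
wrist_force: [0.2, 0.1, 0.3]
grip_width: -0.0
```

Run:
```python
from h import *
from station import robot
pose=np.load("pose.npy")
c=robot.camera("wrist");p=c["pixels"][:,:,::-1]
cv2.imwrite("pics/w4.png",cv2.resize(p[220:440,180:460],(800,600)))
c=robot.camera("side");p=c["pixels"][:,:,::-1]
cv2.imwrite("pics/s4.png",cv2.resize(p[220:340,270:430],(800,600),interpolation=cv2.INTER_CUBIC))
print(proj(c,W((-.02,-.092,.181),pose)),W((-.02,-.092,.181),pose))
```

```text
(np.float64(336.83428682646735), np.float64(273.49048570107425)) [ 0.53174443 -0.13105645  0.181     ]
```

View pics/w4.png

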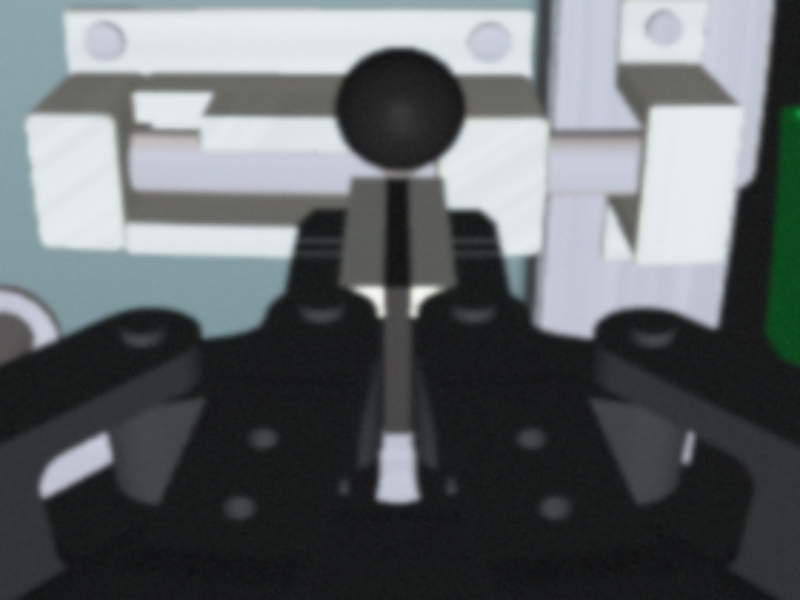

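View pics/s4.png

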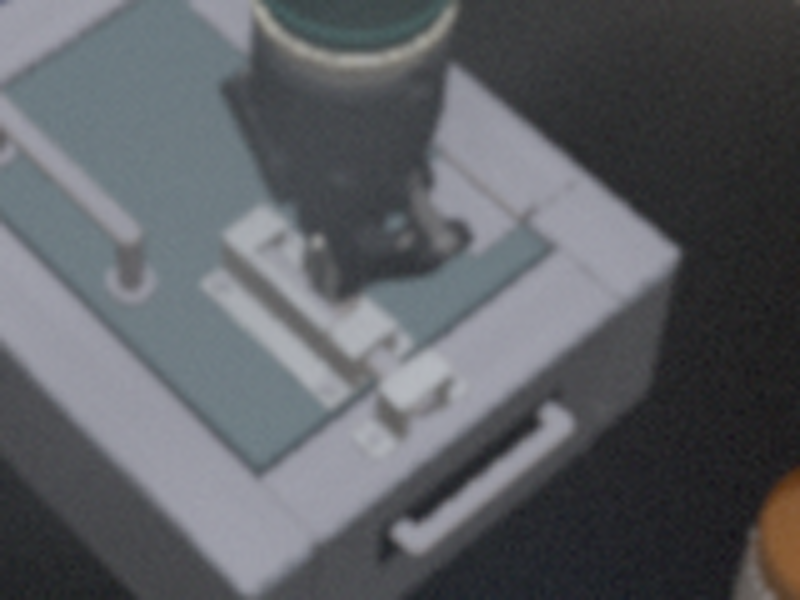

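The ball slipped out of the pads. The handle moved part-way up and the closed fingers now stand in front of it. I'll measure its angle from the wrist ray.

```bash
cat >> h.py <<'E'
def fray(c,u,v):
    R=np.array(c["orientation"]);K=np.array(c["mtx"]);a=np.array([(u-K[0,2])/K[0,0],(v-K[1,2])/K[1,1]]);t=np.hypot(*a)
    return np.array(c["xyz"]),R@np.array([*(a/t*np.sin(t)),np.cos(t)])
def fproj(c,P):
    R=np.array(c["orientation"]);K=np.array(c["mtx"])
    p=R.T@(np.array(P)-c["xyz"]);t=np.arctan2(np.hypot(p[0],p[1]),p[2]);a=np.arctan2(p[1],p[0]);return K[0,2]+K[0,0]*t*np.cos(a),K[1,2]+K[1,1]*t*np.sin(a)
def knob(th,s,pose): return W((-.02+.04*np.sin(th),-.092+s,.141+.04*np.cos(th)),pose)
def fitknob(c,u,v,pose):
    r=least_squares(lambda q:np.array(fproj(c,knob(q[0],q[1]/100,pose)))-[u,v],[.5,1]);return r.x[0],r.x[1]*10
E
python3 - <<'E'
from h import *
from station import robot
pose=np.load("pose.npy");c=robot.camera("wrist")
print(fitknob(c,320,259.6,pose))
for n in (c,):
  for P in ([0,0,0],):
    s=robot.state(); R=s["orientation"]
    for l in([0,0,0],[.011,0,0],[-.011,0,0],[0,0,-.0187]): print(l,np.array(fproj(c,s["tool_pos"]+R@l)).round(1))
E
```

```text
(np.float64(0.5617613411799663), np.float64(-0.657832404851882))
[0, 0, 0] [319.9 303.4]
[0.011, 0, 0] [319.9 279.5]
[-0.011, 0, 0] [319.9 326. ]
[0, 0, -0.0187] [320. 325.]
```

The handle stands at about 0.56 rad with the bolt still shot. Pushing with closed fingers is more reliable, so I'll go over to the knob's +x side.

Emit:
servo_tool --pt "0 0 0 0 0 3.5 1" --pt "0 0 0 2.4 0.42 0 1" --pt "0 0 0 2.4 0.42 0 1" --pt "0 0 0 0 0 0 1" --pt "0 0 0 0 0 -3.8 1"

```text
t: 6.85
tool_pos: [0.5817, -0.1242, 0.1686]
orientation: [[0.985, 0.173, 0.007], [0.173, -0.985, -0.002], [0.006, 0.003, -1.0]]
wrist_force: [-0.5, -0.3, -0.3]
grip_width: 0.002
```

Emit:
servo_tool --pt "0 0 0 -0.3 -0.05 0 1" --pt "0 0 0 -0.5 -0.09 0 1" --pt "0 0 0 -0.6 -0.1 0 1" --pt "0 0 0 -0.6 -0.1 0 1" --pt "0 0 0 -0.6 -0.1 0 1"

```text
t: 7.48
tool_pos: [0.5531, -0.1282, 0.1663]
orientation: [[0.985, 0.173, 0.001], [0.173, -0.985, -0.001], [0.001, 0.001, -1.0]]
wrist_force: [1.1, 0.2, 0.3]
grip_width: 0.001
```

Run:
```python
from h import *
from station import robot
pose=np.load("pose.npy")
s=robot.state();print(s["tool_pos"],s["wrist_force"])
c=robot.camera("wrist");p=c["pixels"][:,:,::-1]
cv2.imwrite("pics/w5.png",p)
for th in(0,.2,.4,.56): print(th,np.array(fproj(c,knob(th,0,pose))).round(1))
```

```text
[ 0.55305641 -0.128166    0.16634629] [1.11126309 0.24703761 0.31798914]
0 [318.  364.9]
0.2 [317.9 348. ]
0.4 [317.9 329. ]
0.56 [317.9 313.2]
```

View pics/w5.png

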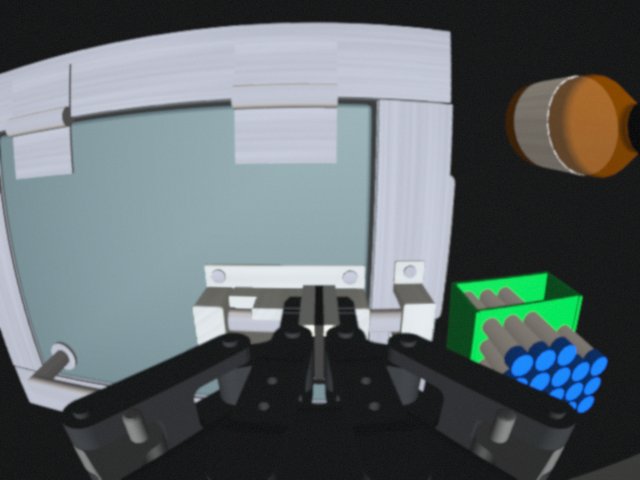

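Emit:
servo_tool --pt "0 0 0 -0.2 -0.03 0 1" --pt "0 0 0 0.3 0.05 1.5 1" --pt "0 0 0 0 0 2.4 1" --pt "0 0 0 -0.9 -1.6 0 1" --pt "0 0 0 -0.9 -1.6 0 1"

```text
t: 8.15
tool_pos: [0.5353, -0.1607, 0.2041]
orientation: [[0.985, 0.174, -0.001], [0.174, -0.985, -0.0], [-0.001, 0.0, -1.0]]
wrist_force: [-1.2, 0.7, -0.3]
grip_width: -0.002
```

Run:
```python
from h import *
from station import robot
pose=np.load("pose.npy")
s=robot.state();print(s["tool_pos"],s["wrist_force"])
c=robot.camera("wrist");p=c["pixels"][:,:,::-1]
cv2.imwrite("pics/w6.png",p)
for th in(0,.2,.4,.56): print(th,np.array(fproj(c,knob(th,0,pose))).round(1))
```

```text
[ 0.5352835  -0.16065526  0.20409533] [-1.15611645  0.69630765 -0.34804534]
0 [258.1 278.9]
0.2 [257.5 262.8]
0.4 [257.5 246.2]
0.56 [257.9 233.1]
```

View pics/w6.png

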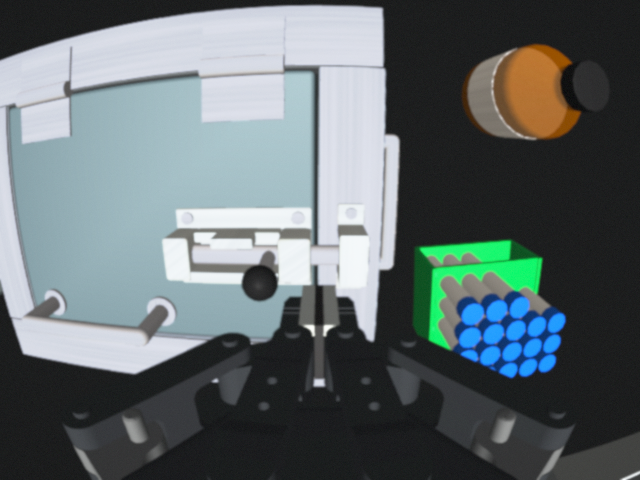

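The knob at (260,283) matches about -0.05 rad, so it is upright. Next I descend on its -y side and push along +y.

Emit:
servo_tool --pt "0 0 0 0 0 -3.7 1" --pt "0 0 0 -0.17 0.98 0 1" --pt "0 0 0 -0.17 0.98 0 1" --pt "0 0 0 -0.17 0.98 0 1" --pt "0 0 0 -0.17 0.98 0 1"

```text
t: 8.82
tool_pos: [0.5298, -0.1198, 0.1684]
orientation: [[0.985, 0.173, 0.002], [0.173, -0.985, -0.001], [0.001, 0.001, -1.0]]
wrist_force: [-0.5, -1.8, 0.2]
grip_width: -0.004
```

Run:
```python
from h import *
from station import robot
pose=np.load("pose.npy")
s=robot.state();print(s["tool_pos"],s["wrist_force"])
c=robot.camera("wrist");p=c["pixels"][:,:,::-1]
cv2.imwrite("pics/w7.png",p)
for S in (0.02,.03,.04): print(S,np.array(fproj(c,knob(0,S,pose))).round(1))
```

```text
[ 0.52977713 -0.11978677  0.16844862] [-0.49843649 -1.81720629  0.17396775]
0.02 [298.2 317.3]
0.03 [272.9 317. ]
0.04 [248.  316.4]
```

View pics/w7.png

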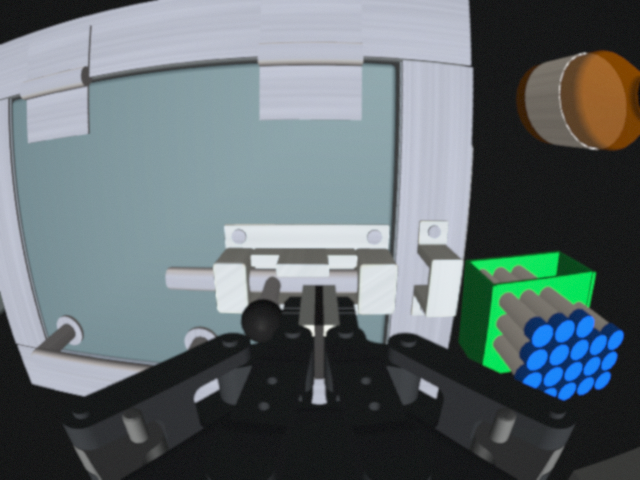

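Knob at (262,320), so the bolt is at about 34.5 mm and clear of the keeper. Now for the last 5–6 mm.

Emit:
servo_tool --pt "0 0 0 -0.05 0.3 0 1" --pt "0 0 0 -0.05 0.25 0 1" --pt "0 0 0 0 0 0 1" --pt "0 0 0 0 0 0 1" --pt "0 0 0 0 0 0 1"

```text
t: 9.5
tool_pos: [0.5282, -0.1149, 0.1672]
orientation: [[0.985, 0.173, -0.0], [0.173, -0.985, 0.0], [-0.0, -0.0, -1.0]]
wrist_force: [0.8, -0.4, 1.0]
grip_width: -0.001
```

Emit:
servo_tool --pt "0 0 0 0.05 -0.3 0 1" --pt "0 0 0 0 0 3.5 1" --pt "0 0 0 -1.75 1.03 0 1" --pt "0 0 0 -1.75 1.03 0 1" --pt "0 0 0 0 0 0 1"

```text
t: 10.12
tool_pos: [0.4929, -0.097, 0.2022]
orientation: [[0.985, 0.173, -0.001], [0.173, -0.985, 0.0], [-0.001, -0.0, -1.0]]
wrist_force: [1.1, -0.5, 0.9]
grip_width: 0.001
```

Run:
```python
from h import *
from station import robot
pose=np.load("pose.npy")
s=robot.state();print(s["tool_pos"],s["wrist_force"])
c=robot.camera("wrist");p=c["pixels"][:,:,::-1]
cv2.imwrite("pics/w8.png",p)
for t in(-.05,.1):
  for S in (.034,.04): print(t,S,np.array(fproj(c,knob(t,S,pose))).round(1))
x=s["tool_pos"]-[*pose[:2],0];cc,ss=np.cos(pose[2]),np.sin(pose[2]);print("tcp chest",cc*x[0]+ss*x[1],-ss*x[0]+cc*x[1])
```

```text
[ 0.49288593 -0.0969666   0.20215144] [ 1.09851035 -0.47711154  0.87937467]
-0.05 0.034 [333.8 221.6]
-0.05 0.04 [320.5 221.6]
0.1 0.034 [333.9 208.5]
0.1 0.04 [320.5 208.5]
tcp chest -0.05239839820821341 -0.05172042300660826
```

View pics/w8.png

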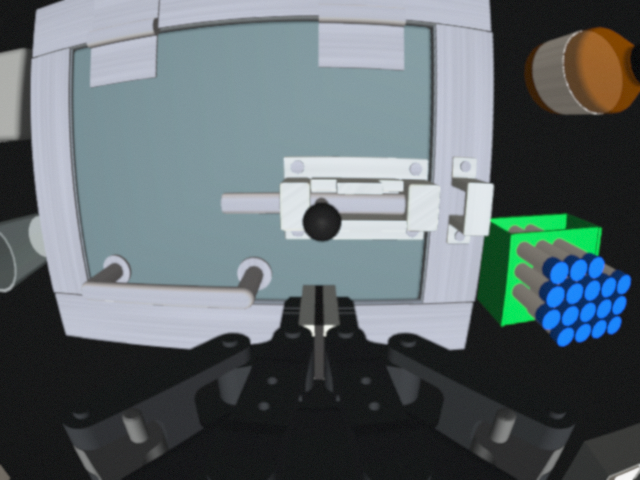

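Bolt reads about 39.4 mm from the knob at (322,222). Next I push the handle down into the parking notch along +x.

Emit:
servo_tool --pt "0 0 0 0 0 -3.7 1" --pt "0 0 0 1.0 0.17 0 1" --pt "0 0 0 1.0 0.17 -0.2 1" --pt "0 0 0 0.8 0.14 -0.1 1" --pt "0 0 0 0.8 0.14 -0.1 1"

```text
t: 10.8
tool_pos: [0.5311, -0.0912, 0.1621]
orientation: [[0.985, 0.173, 0.001], [0.173, -0.985, -0.0], [0.001, 0.001, -1.0]]
wrist_force: [-1.5, -0.9, 0.7]
grip_width: -0.002
```

Emit:
servo_tool --pt "0 0 0 0.4 0.07 0 1" --pt "0 0 0 0.4 0.07 0 1" --pt "0 0 0 0 0 0 1" --pt "0 0 0 0 0 0 1" --pt "0 0 0 0 0 0 1"

```text
t: 11.42
tool_pos: [0.5368, -0.0899, 0.1615]
orientation: [[0.985, 0.173, -0.002], [0.173, -0.985, -0.0], [-0.002, -0.0, -1.0]]
wrist_force: [-5.6, -1.8, 2.8]
grip_width: 0.002
```

Run:
```python
from h import *
from station import robot
pose=np.load("pose.npy")
s=robot.state();print(s["tool_pos"],s["wrist_force"])
c=robot.camera("wrist");p=c["pixels"][:,:,::-1]
cv2.imwrite("pics/w9.png",p)
for t in(.5,.65,.8,.9): print(t,np.array(fproj(c,knob(t,.0395,pose))).round(1))
x=s["tool_pos"]-[*pose[:2],0];cc,ss=np.cos(pose[2]),np.sin(pose[2]);print("tcp chest",cc*x[0]+ss*x[1],-ss*x[0]+cc*x[1])
```

```text
[ 0.53683707 -0.08993913  0.16145467] [-5.61196702 -1.82195772  2.78534268]
0.5 [320.3 303.7]
0.65 [320.3 288.1]
0.8 [320.3 273.4]
0.9 [320.2 264.4]
tcp chest -0.007893816092422904 -0.052376651943358735
```

View pics/w9.png

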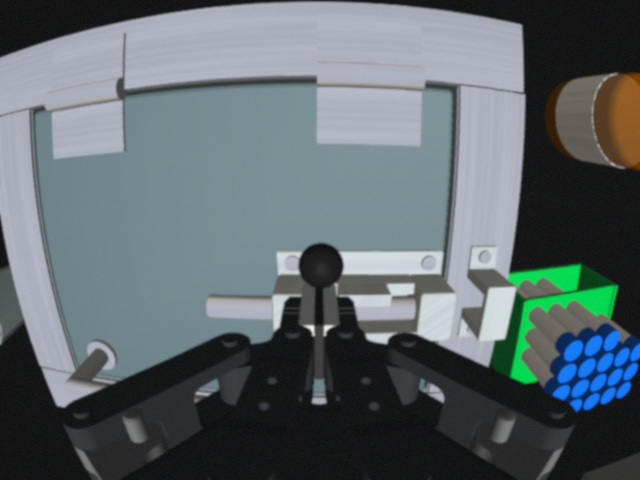

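Knob at (321,265) matches 0.9 rad, so the bolt is parked. Now I back off, rise, turn 90° and go above the bar.

Emit:
servo_tool --pt "0 0 0 -0.8 -0.14 0 1" --pt "0 0 0 0 0 4.0 1" --pt "0 0 0.175 0 0 4.0 0.5" --pt "0 0 0.175 -0.8 0.9 1.5 0.5" --pt "0 0 0.175 -0.9 1.1 0 0.5"

```text
t: 12.1
tool_pos: [0.5143, -0.0713, 0.259]
orientation: [[0.762, 0.647, 0.006], [0.647, -0.762, -0.001], [0.004, 0.004, -1.0]]
wrist_force: [-1.0, 0.1, 0.3]
grip_width: 0.501
```

Emit:
servo_tool --pt "0 0 0.175 -0.9 1.1 0 0.5" --pt "0 0 0.175 -0.9 1.1 0 0.5" --pt "0 0 0.175 -0.9 1.1 0 0.5" --pt "0 0 0.175 -0.9 1.1 0 0.5" --pt "0 0 0.175 -0.7 0.9 0 0.5"

```text
t: 12.72
tool_pos: [0.4697, -0.0176, 0.2566]
orientation: [[-0.009, 1.0, 0.002], [1.0, 0.009, 0.0], [0.0, 0.002, -1.0]]
wrist_force: [-0.6, 0.5, 0.8]
grip_width: 0.501
```

Emit:
servo_tool --pt "0 0 0.171 -0.7 1.0 0 0.5" --pt "0 0 0 0 0 0 0.5" --pt "0 0 0 0 0 0 0.5" --pt "0 0 0 0 0 0 0.5" --pt "0 0 0 0 0 0 0.5"

```text
t: 13.35
tool_pos: [0.463, -0.0084, 0.2563]
orientation: [[-0.172, 0.985, 0.0], [0.985, 0.172, 0.0], [0.0, 0.0, -1.0]]
wrist_force: [0.8, 0.2, 0.1]
grip_width: 0.499
```

Run:
```python
from h import *
from station import robot
pose=np.load("pose.npy")
s=robot.state();print(s["tool_pos"],s["wrist_force"],s["q"])
c=robot.camera("wrist");p=c["pixels"][:,:,::-1]
cv2.imwrite("pics/w10.png",p)
print("knob parked",np.array(fproj(c,knob(.9,.0395,pose))).round(1))
for y in(-.01,.04,.09):print("bar",y,np.array(fproj(c,W((-.068,y,.163),pose))).round(1))
```

```text
[ 0.46304221 -0.00839391  0.2563428 ] [0.75777698 0.16396854 0.08102015] [-4.12122727e+00 -9.29442669e+00  1.14833934e+02  8.96626242e-04
  7.44584986e+01 -1.40208986e+01]
knob parked [421.1 359.7]
bar -0.01 [317.9 311.5]
bar 0.04 [317.7 244. ]
bar 0.09 [317.6 168.1]
```

View pics/w10.png

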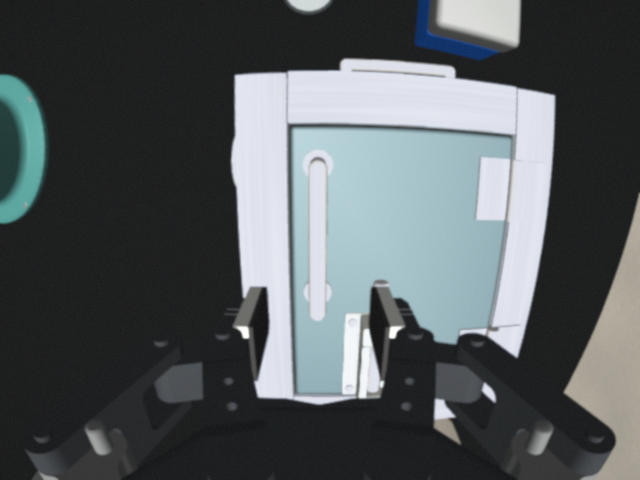

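The bar lies midway between the jaws, spanning about (318,165) to (318,312) as predicted. Next: descend and grip.

Emit:
servo_tool --pt "0 0 0 -0.1 0 -4 0.65" --pt "0 0 0 0 0 -4 0.65" --pt "0 0 0 0 0 -2.6 0.65" --pt "0 0 0 0 0 -1.0 0.65" --pt "0 0 0 0 0 0 0.65"

```text
t: 14.02
tool_pos: [0.4617, -0.0082, 0.1402]
orientation: [[-0.173, 0.985, -0.001], [0.985, 0.173, 0.0], [0.0, -0.001, -1.0]]
wrist_force: [-0.3, 1.0, 0.2]
grip_width: 0.354
```

Emit:
servo_tool --pt "0 0 0 0 0 0 0.85" --pt "0 0 0 0 0 0 1" --pt "0 0 0 0 0 0 1" --pt "0 0 0 0 0 0 1" --pt "0 0 0 0 0 0 1"

```text
t: 14.65
tool_pos: [0.462, -0.0084, 0.1414]
orientation: [[-0.173, 0.985, 0.001], [0.985, 0.173, -0.001], [-0.001, 0.001, -1.0]]
wrist_force: [-4.5, -2.8, 6.0]
grip_width: 0.118
```

Run:
```python
from h import *
from station import robot
for n in("wrist","scene"):
    c=robot.camera(n);p=c["pixels"][:,:,::-1]
    if n=="scene": p=cv2.resize(p[130:280,220:420],(800,600),interpolation=cv2.INTER_CUBIC)
    cv2.imwrite(f"pics/{n}11.png",p)
```

```text
(no output)
```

View pics/wrist11.png

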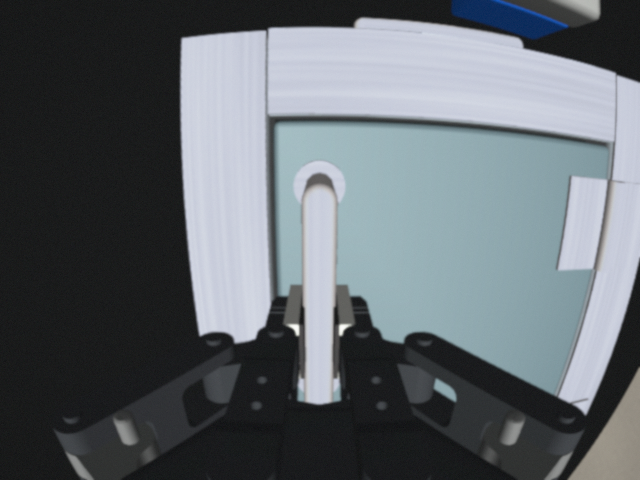

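View pics/scene11.png

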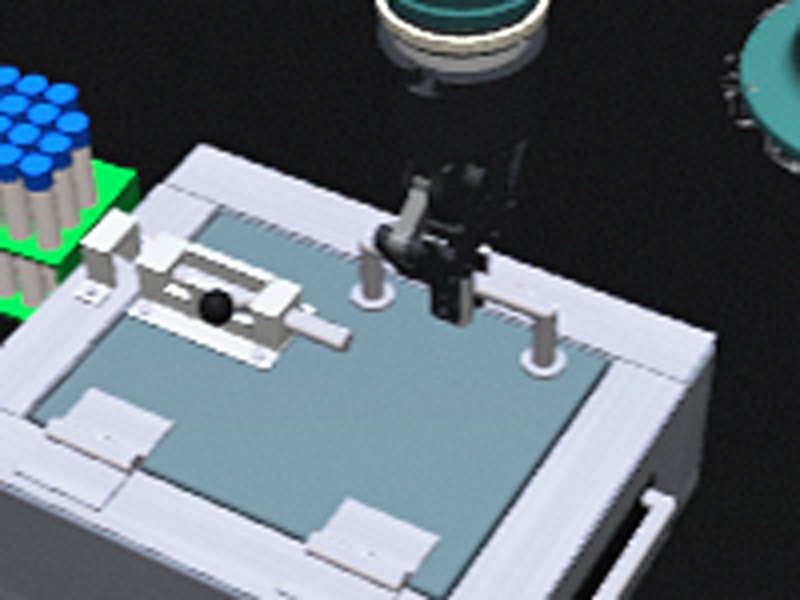

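The grip holds the bar and the scene view shows the handle in the parking notch. I'll compute the arc increments for the lift.

Run:
```python
from h import *
pose=np.load("pose.npy")
N=25;th=np.linspace(0,1.53,N+1);ph=.6*th/1.53
def tcp(t,p):
    x=.09-.158*np.cos(t)+.038*np.sin(t);z=.125+.158*np.sin(t)+.038*np.cos(t)
    return W((x-.0216*np.sin(p),.04,z-.0216*np.cos(p)),pose)
P=np.array([tcp(a,b) for a,b in zip(th,ph)])
ax=np.array([-np.sin(pose[2]),np.cos(pose[2])])*.024
print(ax);print(P[0],P[-1])
cm=np.round(P*100,2)
for i in range(N):print(np.round(cm[i+1]-cm[i],2).tolist(), end="\n" if i%5<4 else "  <%s\n"%P[i+1].round(4))
```

```text
[-0.0041383   0.02364053]
[ 0.46170275 -0.00931014  0.1414    ] [0.63637479 0.02126635 0.26659112]
[0.21, 0.04, 0.96]
[0.26, 0.04, 0.94]
[0.32, 0.06, 0.93]
[0.38, 0.06, 0.9]
[0.43, 0.08, 0.87]  <[ 0.4777 -0.0065  0.1874]
[0.48, 0.08, 0.84]
[0.53, 0.1, 0.81]
[0.57, 0.1, 0.77]
[0.63, 0.11, 0.74]
[0.66, 0.11, 0.69]  <[ 0.5064 -0.0015  0.2259]
[0.7, 0.12, 0.65]
[0.75, 0.13, 0.6]
[0.77, 0.14, 0.55]
[0.81, 0.14, 0.5]
[0.83, 0.15, 0.45]  <[0.545  0.0053 0.2534]
[0.86, 0.15, 0.39]
[0.89, 0.15, 0.34]
[0.89, 0.16, 0.28]
[0.92, 0.16, 0.22]
[0.92, 0.16, 0.17]  <[0.5898 0.0131 0.2674]
[0.93, 0.16, 0.1]
[0.94, 0.17, 0.04]
[0.93, 0.16, -0.01]
[0.93, 0.16, -0.08]
[0.93, 0.17, -0.13]  <[0.6364 0.0213 0.2666]
```

Emit:
servo_tool --pt "-0.004 0.024 0 0.21 0.04 0.96 1" --pt "-0.004 0.024 0 0.26 0.04 0.94 1" --pt "-0.004 0.024 0 0.32 0.06 0.93 1" --pt "-0.004 0.024 0 0.38 0.06 0.9 1" --pt "-0.004 0.024 0 0.43 0.08 0.87 1"

```text
t: 15.38
tool_pos: [0.4751, -0.0061, 0.1834]
orientation: [[-0.173, 0.977, -0.127], [0.985, 0.172, -0.022], [0.001, -0.129, -0.992]]
wrist_force: [-3.1, -4.1, -12.4]
grip_width: 0.121
```

Run:
```python
from h import *
from station import robot
c=robot.camera("scene");p=c["pixels"][:,:,::-1]
cv2.imwrite("pics/sc12.png",cv2.resize(p[130:340,180:460],(800,600),interpolation=cv2.INTER_CUBIC))
```

```text
(no output)
```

View pics/sc12.png

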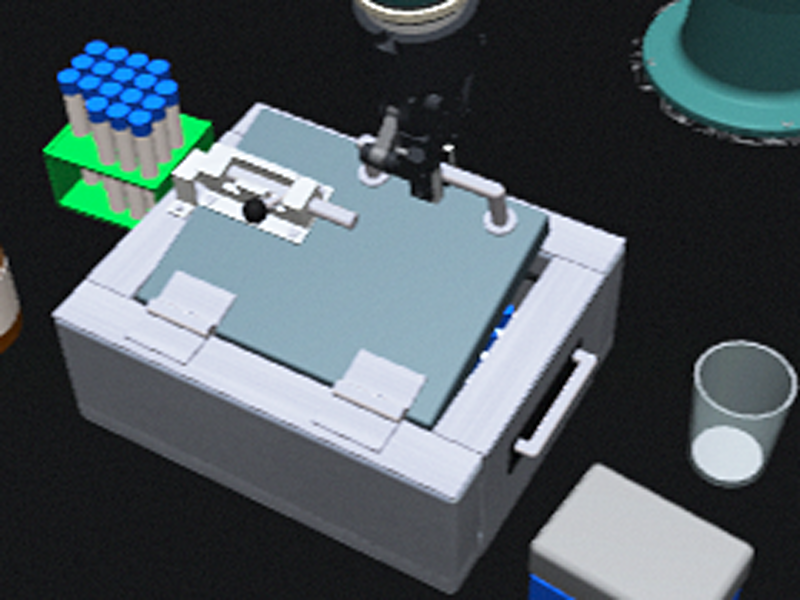

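The lid has risen, the bolt is still parked and the bar is held. I'll keep lifting.

Emit:
servo_tool --pt "-0.004 0.024 0 0.48 0.08 0.84 1" --pt "-0.004 0.024 0 0.53 0.1 0.81 1" --pt "-0.004 0.024 0 0.57 0.1 0.77 1" --pt "-0.004 0.024 0 0.63 0.11 0.74 1" --pt "-0.004 0.024 0 0.66 0.11 0.69 1"

```text
t: 16.05
tool_pos: [0.5016, -0.0016, 0.2227]
orientation: [[-0.173, 0.952, -0.251], [0.985, 0.167, -0.042], [0.002, -0.254, -0.967]]
wrist_force: [-12.3, -5.0, -2.1]
grip_width: 0.12
```

Emit:
servo_tool --pt "-0.004 0.024 0 0.7 0.12 0.65 1" --pt "-0.004 0.024 0 0.75 0.13 0.6 1" --pt "-0.004 0.024 0 0.77 0.14 0.55 1" --pt "-0.004 0.024 0 0.81 0.14 0.5 1" --pt "-0.004 0.024 0 0.83 0.15 0.45 1"

```text
t: 16.68
tool_pos: [0.5405, 0.0051, 0.2534]
orientation: [[-0.172, 0.915, -0.364], [0.985, 0.161, -0.061], [0.002, -0.369, -0.929]]
wrist_force: [-13.9, -4.5, 8.1]
grip_width: 0.117
```

Run:
```python
from h import *
from station import robot
c=robot.camera("scene");p=c["pixels"][:,:,::-1]
cv2.imwrite("pics/sc13.png",cv2.resize(p[130:340,180:460],(800,600),interpolation=cv2.INTER_CUBIC))
```

```text
(no output)
```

View pics/sc13.png

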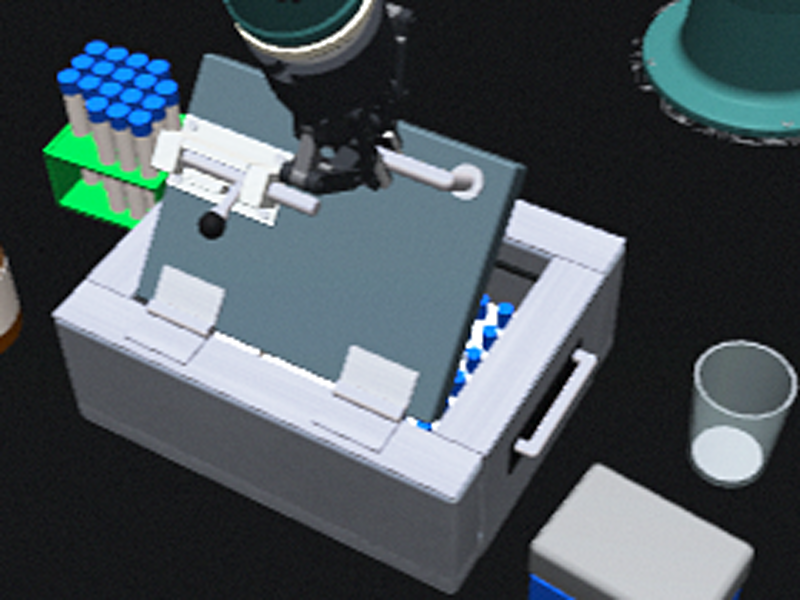

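Lid is at roughly 0.9 rad with the bar in the grip and the knob visible at crop (211,225). I'll continue to upright.

Emit:
servo_tool --pt "-0.004 0.024 0 0.86 0.15 0.39 1" --pt "-0.004 0.024 0 0.89 0.15 0.34 1" --pt "-0.004 0.024 0 0.89 0.16 0.28 1" --pt "-0.004 0.024 0 0.92 0.16 0.22 1" --pt "-0.004 0.024 0 0.92 0.16 0.17 1"

```text
t: 17.35
tool_pos: [0.5874, 0.0131, 0.2702]
orientation: [[-0.171, 0.867, -0.468], [0.985, 0.152, -0.079], [0.003, -0.474, -0.88]]
wrist_force: [-9.9, -3.6, 12.7]
grip_width: 0.118
```

Emit:
servo_tool --pt "-0.004 0.024 0 0.93 0.16 0.1 1" --pt "-0.004 0.024 0 0.94 0.17 0.04 1" --pt "-0.004 0.024 0 0.93 0.16 -0.01 1" --pt "-0.004 0.024 0 0.93 0.16 -0.08 1" --pt "-0.004 0.024 0 0.93 0.17 -0.13 1"

```text
t: 17.98
tool_pos: [0.6359, 0.0215, 0.2712]
orientation: [[-0.171, 0.807, -0.565], [0.985, 0.142, -0.095], [0.003, -0.573, -0.82]]
wrist_force: [-5.1, -3.2, 16.9]
grip_width: 0.119
```

Emit:
servo_tool --pt "0 0 0 0 0 0 1" --pt "0 0 0 0 0 0 1" --pt "0 0 0 0 0 0 1" --pt "0 0 0 0 0 0 1" --pt "0 0 0 0 0 0 1"

```text
t: 18.6
tool_pos: [0.6377, 0.0217, 0.2702]
orientation: [[-0.171, 0.811, -0.559], [0.985, 0.142, -0.095], [0.003, -0.567, -0.823]]
wrist_force: [0.2, -2.8, 14.1]
grip_width: 0.113
```

Run:
```python
from h import *
from station import robot
pose=np.load("pose.npy")
for n in("scene","side","wrist"):
    c=robot.camera(n);p=c["pixels"][:,:,::-1]
    if n=="scene":p=cv2.resize(p[130:340,180:460],(800,600),interpolation=cv2.INTER_CUBIC)
    if n=="side":p=cv2.resize(p[140:380,200:520],(800,600),interpolation=cv2.INTER_CUBIC)
    cv2.imwrite(f"pics/{n}14.png",p)
s=robot.state();b=s["tool_pos"]-s["orientation"][:,2]*.0216
x=b-[*pose[:2],0];cc,ss=np.cos(pose[2]),np.sin(pose[2]);cx=cc*x[0]+ss*x[1]-.09;cz=b[2]-.125
print("r",np.hypot(cx,cz),"lid", np.pi-np.arctan2(cz,cx)-np.arctan2(.038,.158)*1, s["wrist_force"])
```

```text
r 0.16625013036769834 lid 1.5339938955071437 [-0.48977116 -3.06522259 13.99398639]
```

View pics/scene14.png

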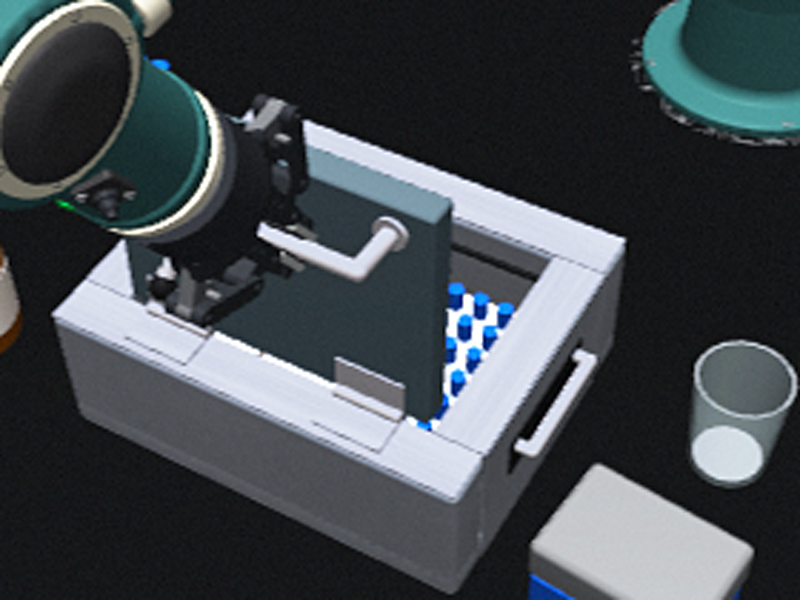

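View pics/side14.png

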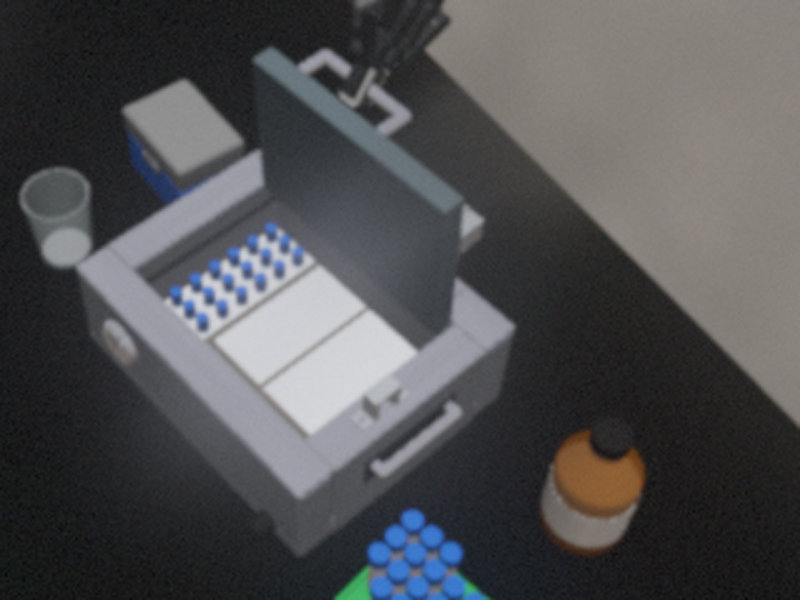

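View pics/wrist14.png

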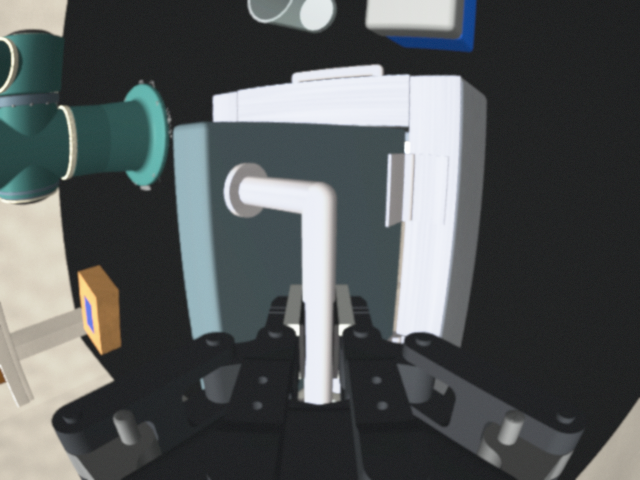

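The lid stands at about 1.53 rad by the grip geometry, and the side view agrees. I'll open a little, then withdraw along the tool axis.

Emit:
servo_tool --pt "0 0 0 0 0 0 0.75" --pt "0 0 0 0 0 0 0.7" --pt "0 0 0 0 0 0 0.7" --pt "0 0 0 0.56 0.1 0.82 0.7" --pt "0 0 0 0.84 0.14 1.23 0.7"

```text
t: 19.38
tool_pos: [0.6507, 0.025, 0.286]
orientation: [[-0.172, 0.807, -0.565], [0.985, 0.144, -0.094], [0.005, -0.572, -0.82]]
wrist_force: [-0.6, 1.2, -0.2]
grip_width: 0.305
```

Emit:
servo_tool --pt "0 0 0 1.1 0.19 1.6 0.7" --pt "0 0 0 1.7 0.28 2.5 0.7" --pt "0 0 0 1.7 0.28 2.5 0.7" --pt "0 0 0 1.7 0.28 2.5 0.7" --pt "0 0 0 0 0 0 0.7"

```text
t: 20.0
tool_pos: [0.7139, 0.0355, 0.3789]
orientation: [[-0.172, 0.811, -0.56], [0.985, 0.144, -0.094], [0.004, -0.568, -0.823]]
wrist_force: [0.9, 0.7, -1.1]
grip_width: 0.299
```

Run:
```python
from h import *
from station import robot
pose=np.load("pose.npy")
for n in("scene","side","wrist"):
    c=robot.camera(n);p=c["pixels"][:,:,::-1]
    if n=="scene":p=cv2.resize(p[100:340,140:460],(800,600),interpolation=cv2.INTER_CUBIC)
    if n=="side":p=cv2.resize(p[140:380,200:520],(800,600),interpolation=cv2.INTER_CUBIC)
    cv2.imwrite(f"pics/{n}15.png",p)
    def Lp(x,y,h,t): # lid-frame point
        a=.09-x; return W((.09-a*np.cos(t)+h*np.sin(t),y,.125+a*np.sin(t)+h*np.cos(t)),pose)
    for t in(1.3,1.53):
        f=fproj if n=="wrist" else proj
        print(n,t,"bar0/90",np.array(f(c,Lp(-.068,-.01,.038,t))).round(),np.array(f(c,Lp(-.068,.09,.038,t))).round(),"knob",np.array(f(c,Lp(.011,-.0525,.041,t))).round())
s=robot.state();print(s["wrist_force"])
```

```text
scene 1.3 bar0/90 [265. 190.] [316. 210.] knob [241. 222.]
scene 1.53 bar0/90 [252. 205.] [304. 226.] knob [236. 231.]
side 1.3 bar0/90 [348. 193.] [317. 169.] knob [368. 222.]
side 1.53 bar0/90 [361. 186.] [329. 162.] knob [374. 220.]
wrist 1.3 bar0/90 [278. 290.] [274. 165.] knob [349. 311.]
wrist 1.53 bar0/90 [318. 301.] [318. 166.] knob [370. 313.]
[-0.28443562 -0.59631234 -0.68903282]
```

View pics/scene15.png

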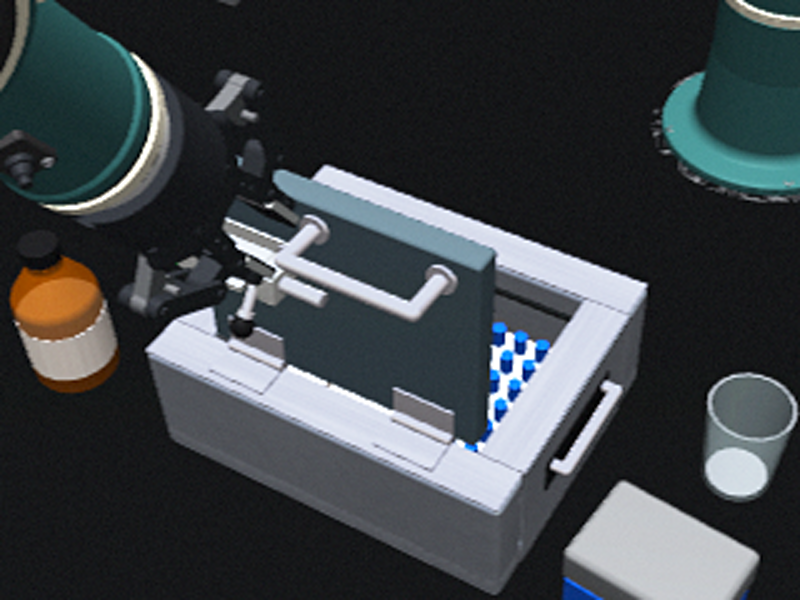

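View pics/side15.png

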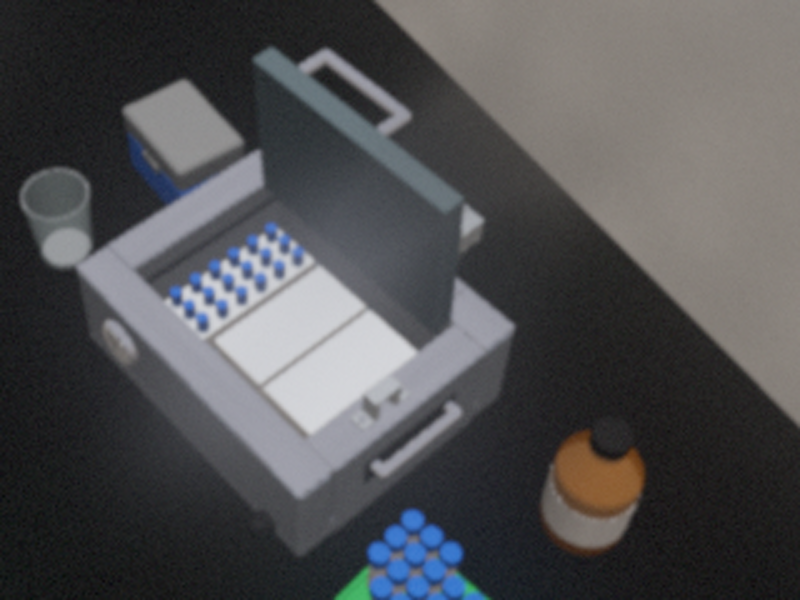

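View pics/wrist15.png

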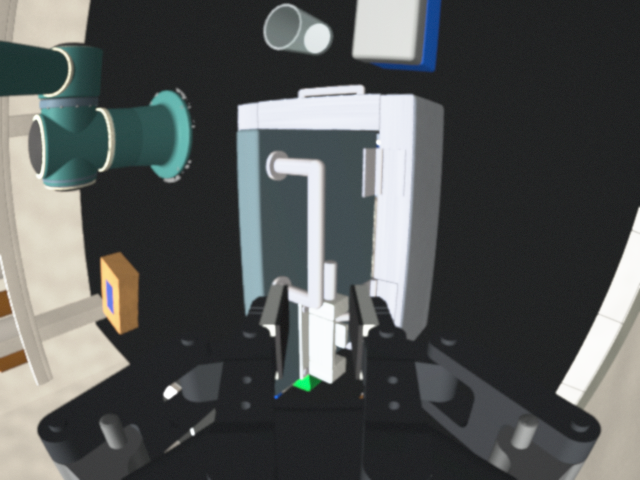

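Scene view: bar ends at (254,204) and (306,226), which gives a lid angle of about 1.51–1.53 rad. The knob at (236,230) matches the parked prediction (236,231). The arm is clear and the bystanders are where they were.

Emit:
servo_tool --pt "0 0 0 0 0 0 0.7" --pt "0 0 0 0 0 0 0.7" --pt "0 0 0 0 0 0 0.7" --pt "0 0 0 0 0 0 0.7" --pt "0 0 0 0 0 0 0.7"

```text
t: 20.78
tool_pos: [0.7125, 0.0351, 0.3772]
orientation: [[-0.172, 0.808, -0.564], [0.985, 0.144, -0.094], [0.005, -0.571, -0.821]]
wrist_force: [-0.3, 0.8, -0.7]
grip_width: 0.297
```

Run:
```python
from station import robot
print(robot.job_done()); s=robot.state(); print(s["t"],s["wrist_force"])
```

```text
the job is handed in; nothing more can be done
None
the job is handed in; nothing more can be done
```

The chest is open: the bolt is drawn back and parked, the lid stands upright, and I handed the job in at about 21 s; no verdict is reported.

- **Bolt:** My first grip on the knob slipped off part-way through turning the handle. I did the rest by pushing with closed fingers: handle upright, bolt back to about 39.5 mm, handle down into the parking notch at about 0.9 rad.
- **Lid:** I lifted it by the gripped bar, then let go and drew the gripper clear.
- **Last checks:**
  - After I let go, the camera images put the lid at about 1.51–1.53 rad. The knob was within a pixel of where it should be when parked.
  - The beaker, tip box, bottle and rack looked undisturbed in the pictures; I did not measure their shift.
  - The wrist force was near zero.
- **Mismatches:** With the bar gripped, its distance from the hinge came out at 166 mm instead of 162.5 mm. I put that down to the bar creeping a few millimetres in the pads. The gripper also read 2–4 mm narrower than the true size of the knob and the bar.

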